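Probe the empty well, then load the jar

TASK

Of the three covered wells in the teal chilled block, one is empty: its white cover lies level with the block, while the covers of the full wells stand up on yellow skirts. Before touching the jars, prove that the well is empty by pushing its cover all the way down with the empty, closed fingers; then stand the blue-lidded jar upright in that well, lowering it to the bottom before letting go. Leave the orange-lidded jar standing where it is.

Things in the scene. Friction and masses are not known exactly. Their poses are not given: they have to be found in the camera images.
- blue_jar_mid (a point): Centre (half-way up, 55 mm above its foot) of the blue-lidded jar: upright, round, 46 mm in diameter over its whole height, 110 mm tall, pale grey with a white paper band and a 28 mm high blue lid, 0.14 to 0.28 kg, loose on the bench. z up along it. Grip its upper half to keep the fingers above the block. Like jars with orange and white lids stand at least 90 mm away, places swapped.
- well_mouth (a point): Fixed centre of the empty well's mouth, at the block's rim, 72 mm above the bench. z up; x, y parallel to its sides. Square well, 62 mm inside, walls 11 mm; its white cover plate (60 mm square) is 0 to 4 mm below the rim at first, 25 mm when fully down, and the jar stands on it. The rigid full wells are 90 or 180 mm off along y, tops 18 mm above the rim. Any of the 3 places may be the empty one.
- cover (a joint): How far the empty well's cover is pushed down below the rim, in m: 0 level with the rim, 0.025 fully down on its stop. It slides straight down against a steady friction of about 6 N and stays where it is left; the jar's weight alone does not move it.
- orange_jar_mid (a point): Centre (half-way up, 55 mm above its foot) of the orange-lidded jar, same shape and size as the blue-lidded one, z axis up; a bystander that must stay standing where it is.
There are look-alikes about, which are no part of the job. What is shaped like the part that bears blue_jar_mid but green or pink is not meant.

How it is judged:
By the outcome, as a careful person would: the job done as asked, in the order asked, and still so for the second after the job is handed in, with the robot touching nothing.
It also fails if it takes over 54 s, if anything falls off the work surface, if the arm or the gripper's body presses on something with over 40 N, if the wrist force passes 120 N, or if a joint passes its speed limit or range.

ROBOT

A 7-joint arm with a two-finger parallel gripper is mounted at the origin on the work surface. World frame = base frame: x ahead of the robot, y to its left, z up, the work surface at z = 0. Lengths are in m, angles in rad, forces in N, time in s.
With the tool pointing down it reaches from about 0.425 to 0.925 m from the base axis. Payload 6.8 kg.
Tool frame: the origin (TCP) lies at the centre of the arm's flange, where the gripper is bolted on; the fingertips stand 182 mm ahead of it and the grasp point (between the pads) lies 163 mm ahead of it; x points along the fingers, y is the direction in which the jaws open and shut, and the axes are right-handed (so a half turn about x gives the same grasp; the last joint's range is limited). The gripper opens to 88 mm and grips with 3 to 60 N. Pads are 20 mm wide; open, the fingers measure 115 mm over their backs; the gripper's body (75 mm by 178 mm) begins 61 mm behind the grasp point.
Start: joints at [1.035, 0.477, 0.022, 1.555, -0.011, 1.109, -0.083], TCP at [0.28, -0.614, 0.405] pointing down, gripper open.
Joint ranges: [-2.96, 2.96], [-0.34, 2.1], [-1.41, 1.46], [0.24, 2.44], [-1.37, 4.51], [0.17, 1.92], [-2.96, 2.96]. Speed limits (rad/s): [2.39, 2.39, 3.14, 3.14, 3.14, 3.14, 3.14].

INTERFACE

Orientations are given as [roll, pitch, yaw] about the fixed x, y, z axes, in that order (R = Rz(yaw) Ry(pitch) Rx(roll)).
In Python, from rig import r gives the robot as it stands.
- The arm moves only by the tool jog_arm, never from a script. Its argument "increments" is a list that holds one entry, the list of rows, each a list of 6 numbers: the shift along the world's x, y, z in m, then the turn, a rotation vector about the world's x, y, z in rad. A call has 1 to 20 rows; each row shifts and turns the pose as measured when the row begins; what a row does not reach is not made up. A row lasts 1/8 s, in which the tool goes at most 62.5 mm and 10.7 degrees, less where a joint would pass 70% of its speed; a pose out of reach is approached as far as the arm can. A call with a gripper value outside its range is refused whole. "hand" is the closure, from -1 (fully open) to 1 (shut), set as the call begins (left out, the last holds). The fingers move at their own pace and stop on an object; "grip_force" is the grip in N (left out, the last holds). Time passes only in rows, so rows that do not move let the fingers close. It gives the time, the measured TCP pose, the force and the opening at its end, in the units of the state.
- r.read_state(): the state, without advancing time (a new reading comes with each control period).
- r.get_image(name): name is "scene" or "side" or "wrist"; returns a dict with "pixels" (420x560x3 uint8, red, green, blue), "depth" (420x560 float32, m along the optical axis (not along the pixel's ray), 0 where there is no reading), "camera_matrix" (3x3 intrinsics, pixels), "distortion" ([k1, k2, p1, p2, k3] as OpenCV has them; the pictures are not rectified), "R" (3x3) and "t" (3): a world point X has camera coordinates R X + t; the wrist camera has in their place "hand_eye" (4x4, takes a point from camera to tool coordinates, whose origin is the TCP and whose axes are the tool frame's). Camera axes: x right, y down, z forward; pixel columns grow to the right and rows downward; lengths in m; the calibration is good to about 2 mm. A picture is of the moment at which its call begins: read the wrist's pose just before it.
- r.sign_off(): hands the job in, once; it reports no verdict.
The state is a dict: "time": time; "joint_pos": joint angles; "dq": joint speeds; "effort": joint torques, N m; "tcp_pos": TCP position; "eef_rot": TCP orientation; "force": force on the tool from outside, world axes, zero at the start; "wrist_torque": the same for the moment, N m; "width": finger opening in m.
Only numpy, scipy, OpenCV 4.12 (cv2) and the standard library are available. Lean on these libraries where they do the work, as an engineer would, in place of code of your own. Each camera call takes 0.05 s, during which the arm holds its last target. There are 200 camera calls.

## Working session

There is one attempt and no reset: what is moved stays moved. The work goes in short steps, Python scripts to look and compute and a tool call to move; the robot and the scene stay as the last step left them, time stands still between calls to the robot, and variables do not carry over. Pictures are saved under pics/ and viewed, about 8 in all and at most 12, crops included, and the job is handed in when it is done.

Besides the shell and the picture viewer there is one more tool, called after ">>>" by a JSON object that holds its "op" and its "data", one argument or row to a line. jog_arm: Moves the arm, as the interface text tells. Its arguments: {"type":"object","properties":{"increments":{"type":"array"},"hand":{"type":"number"},"grip_force":{"type":"number"}},"required":["increments"]}

```bash
mkdir -p pics
cat > h.py <<'E'
import numpy as np, cv2
from rig import r
from scipy.spatial.transform import Rotation as Ro
def snap(n):
    s=r.read_state(); g=r.get_image(n)
    if 'hand_eye' in g:
        T=np.eye(4); T[:3,:3]=Ro.from_euler('xyz',s['eef_rot']).as_matrix(); T[:3,3]=s['tcp_pos']
        M=np.linalg.inv(T@np.array(g['hand_eye'])); g['R']=M[:3,:3]; g['t']=M[:3,3]
    g['R']=np.array(g['R']);g['t']=np.array(g['t'])
    return g
def save(g,f): cv2.imwrite('pics/'+f,g['pixels'][:,:,::-1])
def ray(g,uv):
    p=cv2.undistortPoints(np.array(uv,float).reshape(-1,1,2),np.array(g['camera_matrix']),np.array(g['distortion'])).reshape(-1,2)
    d=np.c_[p,np.ones(len(p))]@g['R']; return -g['R'].T@g['t'],d
def plane(g,uv,z):
    o,d=ray(g,uv); return o+d*((z-o[2])/d[:,2])[:,None]
def cloud(g):
    h,w=g['depth'].shape; v,u=np.mgrid[:h,:w]; o,d=ray(g,np.c_[u.ravel(),v.ravel()])
    return (o+d*g['depth'].reshape(-1,1)).reshape(h,w,3)
E
python3 - <<'E'
from h import *
a=[snap(n) for n in('scene','side')]
im=np.hstack([g['pixels'] for g in a])
for n,g in zip(('scene','side'),a): save(g,n+'0.png'); print(n,-g['R'].T@g['t'])
print(r.read_state())
E
```

```text
scene [ 1.1662882  -0.00747066  0.70442712]
side [-0.00511212  0.63312346  0.59806441]
{'time': 0.1, 'joint_pos': array([ 1.03487362,  0.47772784,  0.02235178,  1.55626623, -0.01151129,
        1.10929891, -0.08309768]), 'dq': array([-4.69194845e-04, -3.34138717e-04,  4.05527788e-04, -1.72586343e-03,
       -9.49434488e-05,  6.24551278e-04,  6.53617480e-05]), 'effort': array([ 4.46193022e-03, -5.84093785e+01,  1.53966878e+00, -2.73309177e+01,
       -5.43255976e-02,  1.31650292e-02,  5.57313956e-05]), 'tcp_pos': array([ 0.2799697 , -0.61396143,  0.40380838]), 'eef_rot': array([-1.50239619,  1.56922419,  2.06702926]), 'force': array([ 0.03139929,  1.0383982 , -0.64138184]), 'wrist_torque': array([ 0.03011002,  0.02476352, -0.0399457 ]), 'width': 0.08757013687317444}
```

View pics/scene0.png

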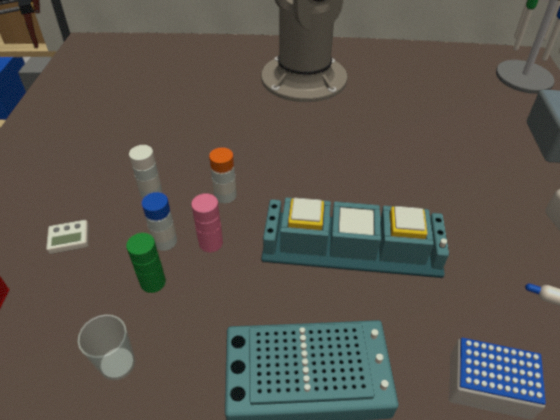

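View pics/side0.png

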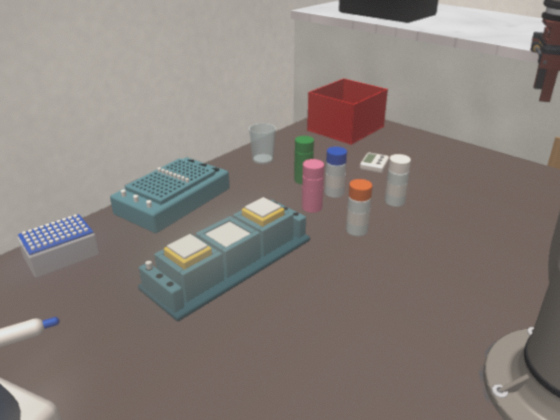

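The scene view shows white-lidded (143,155), orange-lidded (222,160), blue-lidded (157,205), pink (206,205) and green (144,245) jars. The middle cover (357,222) has no yellow skirt. In the side view, blue is at (336,157), orange at (360,190) and the middle cover at (228,235). Only the jar at (157,205) has a blue lid on a pale body, so I take it as the target.

Run:
```python
from h import *
a={n:snap(n) for n in('scene','side')}
lid={'scene':dict(blue=(157,205),orange=(222,160),white=(143,155),pink=(206,203),green=(144,243)),
'side':dict(blue=(336,157),orange=(360,190),white=(400,163),pink=(313,168),green=(304,145))}
cov={'scene':(357,222),'side':(228,235)}
for n,g in a.items():
    P=cloud(g); hsv=cv2.cvtColor(g['pixels'],cv2.COLOR_RGB2HSV)
    # jars by depth: points within 45mm of lid seed, z 0.085..0.118
    for k,(u,v) in lid[n].items():
        s=P[v,u]; m=(np.linalg.norm(P[:,:,:2]-s[:2],axis=2)<.05)&(P[:,:,2]>.1065)&(P[:,:,2]<.116)
        q=P[m]; (c,R)=cv2.minEnclosingCircle(q[:,:2].astype(np.float32)) if len(q)>3 else ((0,0),0)
        print(n,k,'seed',s.round(3),'top c',np.round(c,4),'R',round(R,4),len(q),'med',np.median(q,0).round(4))
    w=((hsv[:,:,1]<45)&(hsv[:,:,2]>150)).astype(np.uint8)
    _,L=cv2.connectedComponents(w); u,v=cov[n]; m=(L==L[v,u]).astype(np.uint8)
    rc=cv2.minAreaRect(plane(g,np.argwhere(m)[:,::-1],.070)[:,:2].astype(np.float32))
    print(n,'cover',m.sum(),rc,'z',np.median(P[m>0],0))
    # rim walls either side along y
    rimm=(abs(P[:,:,2]-.072)<.004)&(np.linalg.norm(P[:,:,:2]-P[v,u,:2],axis=2)<.075)
    print('rim',cv2.minAreaRect(P[rimm][:,:2].astype(np.float32)))
g=a['scene'];cr=cv2.resize(g['pixels'][130:300,100:300],None,fx=3,fy=3);c2=cv2.resize(g['pixels'][180:290,250:460],None,fx=2.857,fy=2.857)
cv2.imwrite('pics/c.png',np.vstack([cr[:270],c2[:320,:600]])[:,:,::-1])
```

```text
scene blue seed [ 0.605 -0.245  0.11 ] top c [ 0.595  -0.2529] R 0.0232 374 med [ 0.5953 -0.252   0.1086]
scene orange seed [ 0.482 -0.149  0.109] top c [ 0.4659 -0.1534] R 0.0245 292 med [ 0.4679 -0.153   0.1089]
scene white seed [ 0.476 -0.302  0.111] top c [ 0.4653 -0.3093] R 0.0242 298 med [ 0.4667 -0.3092  0.1091]
scene pink seed [ 0.596 -0.161  0.11 ] top c [ 0.5937 -0.1647] R 0.0237 394 med [ 0.5952 -0.1643  0.1087]
scene green seed [ 0.69  -0.247  0.11 ] top c [ 0.6899 -0.2543] R 0.0239 480 med [ 0.6911 -0.2537  0.1091]
scene cover 826 ((0.5855640769004822, 0.10034626722335815), (0.059676412492990494, 0.05925731733441353), 86.65825653076172) z [0.58441291 0.10021868 0.0677513 ]
rim ((0.5844317674636841, 0.10247275978326797), (0.13923263549804688, 0.08660585433244705), 86.62923431396484)
side blue seed [ 0.582 -0.235  0.103] top c [ 0.5949 -0.2308] R 0.0439 172 med [ 0.5895 -0.2487  0.1111]
side orange seed [ 0.454 -0.136  0.107] top c [ 0.461  -0.1531] R 0.025 236 med [ 0.4613 -0.1495  0.1109]
side white seed [ 0.453 -0.293  0.108] top c [ 0.462  -0.3077] R 0.0247 166 med [ 0.4618 -0.3051  0.1097]
side pink seed [ 0.579 -0.148  0.109] top c [ 0.5911 -0.1633] R 0.024 195 med [ 0.5886 -0.1612  0.111 ]
side green seed [ 0.671 -0.233  0.107] top c [ 0.6846 -0.2518] R 0.026 147 med [ 0.684  -0.25    0.1112]
side cover 696 ((0.5800918936729431, 0.10448908805847168), (0.06635386496782303, 0.06387472152709961), 86.47130584716797) z [0.57890493 0.10544817 0.07020848]
rim ((0.5821465253829956, 0.10555268824100494), (0.13962125778198242, 0.08796598017215729), 86.08492279052734)
```

View pics/c.png

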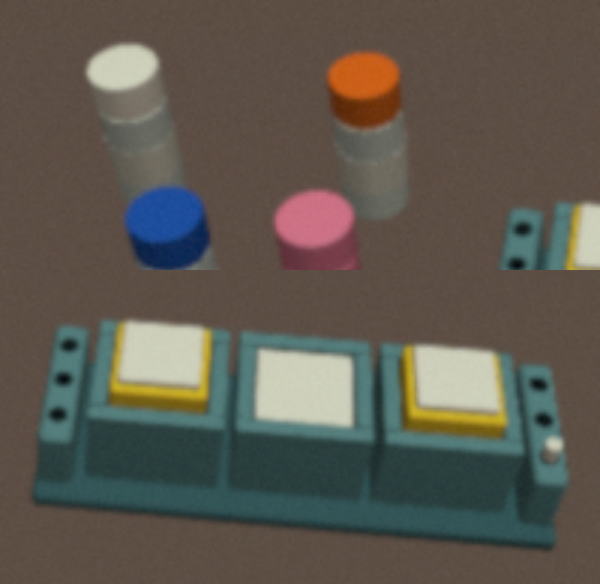

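The crop confirms it: blue lid on a pale body at about (0.594,-0.251), and the middle well's cover lies level at about (0.583,0.102) with block yaw about -3.4°. I'll close the fingers and move above the well.

>>> {"op": "jog_arm", "data": {
  "increments": [
    [[0.02,0.05,0,0,0,0],[0.02,0.05,0,0,0,0],[0.02,0.05,0,0,0,0],[0.02,0.05,0,0,0,0],[0.02,0.05,0,0,0,0],[0.02,0.05,0,0,0,0],[0.02,0.05,0,0,0,0],[0.02,0.05,0,0,0,0],[0.02,0.05,0,0,0,0],[0.02,0.05,0,0,0,0],[0.02,0.05,0,0,0,0],[0.02,0.05,0,0,0,0],[0,0,0,0,0,0]]
  ],
  "hand": 1,
  "grip_force": 25
}}

```text
time: 1.82
tcp_pos: [0.522, 0.0064, 0.4038]
eef_rot: [2.922, 1.57, 0.207]
force: [-0.9, -0.4, -0.7]
width: 0.0005
```

Run:
```python
from h import *
s=r.read_state(); print(s['time'],s['tcp_pos'],s['width'],s['force'],s['joint_pos'].round(2)); print(Ro.from_euler('xyz',s['eef_rot']).as_matrix().round(3))
```

```text
1.825 [0.52196209 0.00640288 0.40376586] 0.0005451726304365497 [-0.87291769 -0.35190202 -0.71372251] [ 0.16  0.25 -0.35  1.9   0.1   1.01 -1.37]
[[ 0.001  0.413 -0.911]
 [ 0.    -0.911 -0.413]
 [-1.     0.    -0.001]]
```

>>> {"op": "jog_arm", "data": {
  "increments": [
    [[0.02,0.032,0,0,0,0],[0.02,0.032,0,0,0,0],[0.02,0.032,0,0,0,0],[0,0,0,0,0,0],[0,0,0,0,0,0]]
  ]
}}

```text
time: 2.45
tcp_pos: [0.5827, 0.0991, 0.4025]
eef_rot: [0.714, 1.566, -2.008]
force: [0.2, -0.6, -1.0]
width: 0.0004
```

Run:
```python
from h import *
s=r.read_state(); print(s['time'],s['tcp_pos'],s['force'])
g=snap('wrist'); save(g,'w1.png'); P=cloud(g); print(-g['R'].T@g['t'])
hsv=cv2.cvtColor(g['pixels'],cv2.COLOR_RGB2HSV)
w=((hsv[:,:,1]<45)&(hsv[:,:,2]>140)).astype(np.uint8)
n,L,st,c=cv2.connectedComponentsWithStats(w)
for i in range(1,n):
    if st[i,4]>400: 
        m=L==i; print(c[i].round(),st[i,4],np.median(P[m],0).round(4),cv2.minAreaRect(plane(g,np.argwhere(m)[:,::-1],.070)[:,:2].astype(np.float32)))
```

```text
2.45 [0.58272425 0.09914531 0.40249226] [ 0.24327216 -0.56522145 -0.98760368]
[0.65207216 0.12998347 0.38265377]
[191. 162.] 2611 [0.5904 0.1905 0.0903] ((0.5851776003837585, 0.19442588090896606), (0.05211798846721649, 0.05218873172998428), 86.7196273803711)
[274. 199.] 3109 [0.5851 0.1012 0.0695] ((0.5840763449668884, 0.10054299235343933), (0.05998854711651802, 0.05971885472536087), 86.6470718383789)
[350. 242.] 2082 [0.5799 0.0121 0.0906] ((0.5738784074783325, 0.0033562779426574707), (0.05263093113899231, 0.05222822725772858), 86.60409545898438)
```

View pics/w1.png

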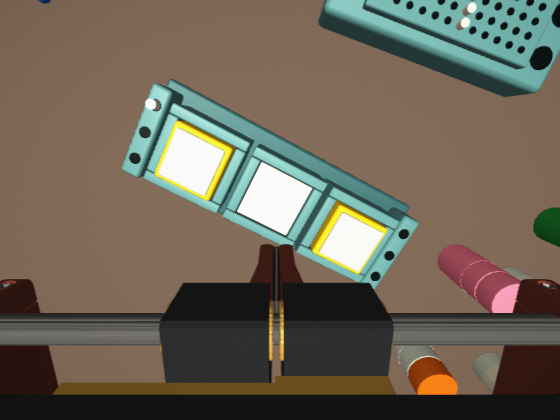

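The wrist view shows the middle cover (274,199) level in its frame and two yellow-skirted covers at (191,162) and (350,242). The empty well is at (0.5845,0.101), which agrees with the scene camera. Next I descend and push.

>>> {"op": "jog_arm", "data": {
  "increments": [
    [[0.002,0.002,-0.03,0,0,0],[0,0,-0.03,0,0,0],[0,0,-0.03,0,0,0],[0,0,-0.03,0,0,0],[0,0,-0.015,0,0,0],[0,0,-0.008,0,0,0],[0,0,0,0,0,0]]
  ]
}}

```text
time: 3.38
tcp_pos: [0.5836, 0.0918, 0.2584]
eef_rot: [1.443, 1.562, -1.291]
force: [0.5, -0.9, -0.4]
width: 0.0005
```

>>> {"op": "jog_arm", "data": {
  "increments": [
    [[0.001,0.009,0,0,0,0],[0,0,-0.006,0,0,0],[0,0,-0.006,0,0,0],[0,0,-0.006,0,0,0],[0,0,0,0,0,0]]
  ]
}}

```text
time: 4.0
tcp_pos: [0.5856, 0.1018, 0.2426]
eef_rot: [1.825, 1.56, -0.909]
force: [0.6, -0.2, -0.4]
width: 0.0006
```

>>> {"op": "jog_arm", "data": {
  "increments": [
    [[0,0,-0.006,0,0,0],[0,0,-0.006,0,0,0]]
  ]
}}

```text
time: 4.25
tcp_pos: [0.5858, 0.1019, 0.2313]
eef_rot: [1.874, 1.56, -0.86]
force: [-2.0, -1.0, 6.6]
width: 0.0004
```

>>> {"op": "jog_arm", "data": {
  "increments": [
    [[0,0,-0.005,0,0,0]]
  ]
}}

```text
time: 4.38
tcp_pos: [0.586, 0.1021, 0.2288]
eef_rot: [1.815, 1.559, -0.919]
force: [-18.0, -5.0, 56.1]
width: 0.0008
```

The cover moved at about 6.6 N, then met a hard stop at tip height 0.0468, which matches the 25 mm stop. I'll retract and check.

>>> {"op": "jog_arm", "data": {
  "increments": [
    [[0,0,0.01,0,0,0],[0,0,0.025,0,0,0],[0,0,0.04,0,0,0],[0,0,0.04,0,0,0],[0,0,0.04,0,0,0],[0,0,0.02,0,0,0],[0,0,0,0,0,0]]
  ]
}}

```text
time: 5.25
tcp_pos: [0.5853, 0.1021, 0.4084]
eef_rot: [1.862, 1.559, -0.872]
force: [0.1, -0.6, -0.4]
width: 0.0005
```

Run:
```python
from h import *
s=r.read_state(); print(s['time'],s['tcp_pos'],s['force']); print(Ro.from_euler('xyz',s['eef_rot']).as_matrix().round(3))
g=snap('wrist'); P=cloud(g)
hsv=cv2.cvtColor(g['pixels'],cv2.COLOR_RGB2HSV)
w=((hsv[:,:,1]<45)&(hsv[:,:,2]>120)).astype(np.uint8)
n,L,st,c=cv2.connectedComponentsWithStats(w)
for i in range(1,n):
    if st[i,4]>400: 
        m=L==i; print(c[i].round(),st[i,4],np.median(P[m],0).round(4))
for nm in('scene',):
    g=snap(nm);P=cloud(g); m=np.linalg.norm(P[:,:,:2]-[.5845,.101],axis=2)<.012; print(nm,m.sum(),np.median(P[m],0))
```

```text
5.25 [0.58525567 0.10213439 0.40835278] [ 0.05529002 -0.64412871 -0.39355775]
[[ 0.007  0.396 -0.918]
 [-0.009 -0.918 -0.396]
 [-1.     0.011 -0.003]]
[191. 168.] 2490 [0.5904 0.1905 0.0903]
[272. 199.] 2578 [0.5843 0.1015 0.0474]
[348. 244.] 1995 [0.5799 0.012  0.0906]
[410. 354.] 406 [ 0.4741 -0.1334  0.0724]
scene 348 [0.5895658  0.09405606 0.24869066]
```

The cover reads 0.0474 m high, so it is fully down. Now I go to the blue jar with the fingers open, turning the jaws to the diagonal between its neighbours.

>>> {"op": "jog_arm", "data": {
  "increments": [
    [[0.001,-0.036,0,0.009,0.007,0.08],[0.001,-0.036,0,0,0,0.08],[0.001,-0.036,0,0,0,0.08],[0.001,-0.036,0,0,0,0.08],[0.001,-0.036,0,0,0,0.06],[0.001,-0.036,0,0,0,0],[0.001,-0.036,0,0,0,0],[0.001,-0.036,0,0,0,0],[0.001,-0.036,0,0,0,0],[0,-0.02,0,0,0,0],[0,0,0,0,0,0],[0,0,0,0,0,0]]
  ],
  "hand": -1
}}

```text
time: 6.85
tcp_pos: [0.5886, -0.2498, 0.3849]
eef_rot: [-0.94, 1.538, 3.009]
force: [-0.1, 0.1, 0.9]
width: 0.0877
```

Run:
```python
from h import *
s=r.read_state(); print(s['time'],s['tcp_pos'],s['force'],s['width'],s['joint_pos'].round(2)); print(Ro.from_euler('xyz',s['eef_rot']).as_matrix().round(3))
g=snap('wrist'); P=cloud(g); save(g,'w2.png')
hsv=cv2.cvtColor(g['pixels'],cv2.COLOR_RGB2HSV); H=hsv[:,:,0]
z=(P[:,:,2]>.105)&(P[:,:,2]<.116)
for n,h in dict(blue=(105,125),orange=(5,18),pink=(160,180),green=(50,80)).items():
    m=z&(H>=h[0])&(H<=h[1])&(hsv[:,:,1]>90)
    m=cv2.morphologyEx(m.astype(np.uint8),cv2.MORPH_OPEN,np.ones((3,3)))
    uv=np.argwhere(m)[:,::-1]
    if len(uv)>20: print(n,uv.mean(0).round(),len(uv),cv2.minEnclosingCircle(plane(g,uv,.11)[:,:2].astype(np.float32)),np.median(P[m>0],0).round(4))
```

```text
6.85 [ 0.58857942 -0.24975095  0.38488339] [-0.10462212  0.05153102  0.87000418] 0.08766469920085047 [ 0.53  0.46 -0.31  1.64  0.16  1.1  -0.59]
[[-0.033  0.722 -0.691]
 [ 0.004 -0.692 -0.722]
 [-0.999 -0.027  0.02 ]]
blue [291. 208.] 2029 ((0.5946205258369446, -0.25201505422592163), 0.02323424443602562) [ 0.5951 -0.2515  0.1104]
orange [114. 226.] 1917 ((0.467650443315506, -0.15463097393512726), 0.024251775816082954) [ 0.4679 -0.1544  0.1103]
green [377. 133.] 2593 ((0.6883910298347473, -0.2533146142959595), 0.02312447689473629) [ 0.6887 -0.253   0.1103]
```

View pics/w2.png

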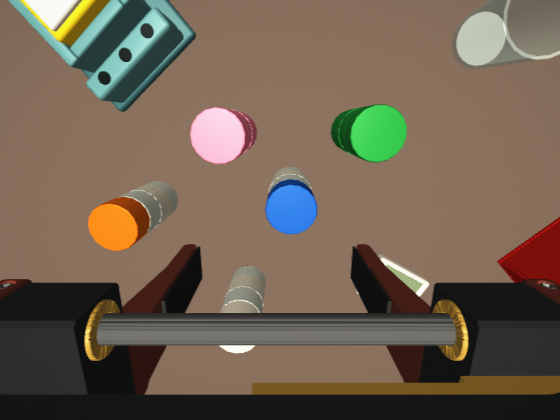

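The wrist view confirms blue at (291,208), i.e. (0.5947,-0.2518), with pink (222,135), green (377,133) and orange (114,226) clear of the jaws. I'll level the tool, then descend to about 60 mm above the grasp.

>>> {"op": "jog_arm", "data": {
  "increments": [
    [[0.006,-0.002,0,-0.004,-0.033,0],[0,0,-0.03,0,0,0],[0,0,-0.03,0,0,0],[0,0,0,0,0,0]]
  ]
}}

```text
time: 7.4
tcp_pos: [0.5971, -0.2472, 0.3256]
eef_rot: [2.331, 1.561, 0.003]
force: [0.4, -0.5, 0.1]
width: 0.0874
```

```bash
cat > s.py <<'E'
from h import *
s=r.read_state(); M=Ro.from_euler('xyz',s['eef_rot']).as_matrix(); print(s['time'],s['tcp_pos'].round(4),s['force'].round(1),s['width'],'level by',(-M[1,0]).round(4),M[0,0].round(4),'y',M[:,1].round(3))
E
python3 s.py
```

```text
7.4 [ 0.5971 -0.2472  0.3256] [ 0.4 -0.5  0.1] 0.08740380307719957 level by -0.0 0.0098 y [ 0.727 -0.687  0.007]
```

>>> {"op": "jog_arm", "data": {
  "increments": [
    [[-0.002,-0.005,0,0,0.01,0],[0,0,-0.025,0,0,0],[0,0,-0.025,0,0,0],[0,0,0,0,0,0]]
  ]
}}

```text
time: 7.9
tcp_pos: [0.5975, -0.253, 0.2811]
eef_rot: [1.944, 1.562, -0.383]
force: [0.1, 0.2, -0.1]
width: 0.0882
```

```bash
python3 s.py
```

```text
7.9 [ 0.5975 -0.253   0.2811] [ 0.1  0.2 -0.1] 0.0881522599355297 level by 0.0035 0.0086 y [ 0.727 -0.686  0.009]
```

>>> {"op": "jog_arm", "data": {
  "increments": [
    [[-0.003,0.001,0,0.003,0.009,0],[-0.001,0.001,-0.018,0,0,0],[0,0,-0.015,0,0,0],[0,0,0,0,0,0]]
  ]
}}

```text
time: 8.4
tcp_pos: [0.5942, -0.2514, 0.2497]
eef_rot: [1.797, 1.566, -0.53]
force: [-1.0, -1.1, 0.0]
width: 0.0878
```

```bash
python3 s.py
```

```text
8.4 [ 0.5942 -0.2514  0.2497] [-1.  -1.1  0. ] 0.08783017519022308 level by 0.0022 0.0038 y [ 0.727 -0.686  0.004]
```

>>> {"op": "jog_arm", "data": {
  "increments": [
    [[0,0,0,0.002,0.004,0],[0,0,0,0,0,0],[0,0,0,0,0,0],[0,0,0,0,0,0],[0,0,0,0,0,0],[0,0,0,0,0,0],[0,0,0,0,0,0],[0,0,0,0,0,0]]
  ],
  "hand": 1,
  "grip_force": 30
}}

```text
time: 9.4
tcp_pos: [0.5947, -0.2515, 0.2504]
eef_rot: [1.867, 1.57, -0.461]
force: [1.0, -0.3, -0.3]
width: 0.046
```

```bash
python3 s.py
```

```text
9.4 [ 0.5947 -0.2515  0.2504] [ 1.  -0.3 -0.3] 0.04602606334218997 level by 0.0004 0.0007 y [ 0.727 -0.686  0.001]
```

The opening reads 46 mm, so the jar is gripped. Lift it straight up.

>>> {"op": "jog_arm", "data": {
  "increments": [
    [[0,0,0.01,0,0,0],[0,0,0.03,0,0,0],[0,0,0.03,0,0,0],[0,0,0.03,0,0,0],[0,0,0.03,0,0,0],[0,0,0.03,0,0,0],[0,0,0,0,0,0]]
  ]
}}

```text
time: 10.28
tcp_pos: [0.5925, -0.2507, 0.4162]
eef_rot: [-1.117, 1.568, 2.839]
force: [0.2, -0.6, -3.3]
width: 0.0456
```

```bash
python3 s.py
```

```text
10.275 [ 0.5925 -0.2507  0.4162] [ 0.2 -0.6 -3.3] 0.04561826154455185 level by -0.001 -0.0031 y [ 0.728 -0.686 -0.003]
```

>>> {"op": "jog_arm", "data": {
  "increments": [
    [[-0.001,0.015,0,-0.001,-0.003,0],[-0.001,0.025,0,0,0,0],[-0.001,0.03,0,0,0,0],[-0.001,0.03,0,0,0,0],[-0.001,0.03,0,0,0,0],[-0.001,0.03,0,0,0,0],[-0.001,0.03,0,0,0,0],[-0.001,0.03,0,0,0,0],[0,0.03,0,0,0,0],[0,0.03,0,0,0,0],[0,0.03,0,0,0,0],[0,0.02,0,0,0,0],[0,0.01,0,0,0,0],[0,0.01,0,0,0,0],[0,0,0,0,0,0]]
  ]
}}

```text
time: 12.15
tcp_pos: [0.5707, 0.1239, 0.3922]
eef_rot: [-0.975, 1.532, 2.994]
force: [-0.4, 0.5, -2.4]
width: 0.0454
```

```bash
python3 s.py
```

```text
12.15 [0.5707 0.1239 0.3922] [-0.4  0.5 -2.4] 0.04542684095080192 level by -0.0056 -0.0379 y [ 0.736 -0.677 -0.032]
```

>>> {"op": "jog_arm", "data": {
  "increments": [
    [[0.007,-0.012,0,-0.005,-0.038,0],[0.007,-0.01,0,0,0,0],[0,0,0,0,0,0],[0,0,0,0,0,0]]
  ]
}}

```text
time: 12.65
tcp_pos: [0.5864, 0.0965, 0.3921]
eef_rot: [1.82, 1.567, -0.499]
force: [-0.0, 0.6, -1.4]
width: 0.0458
```

```bash
python3 s.py
python3 - <<'E'
from h import *
for n in('scene','side'):
    g=snap(n); save(g,n+'3.png')
    if n=='scene': a=g
    hsv=cv2.cvtColor(g['pixels'],cv2.COLOR_RGB2HSV); P=cloud(g)
    m=(hsv[:,:,0]>105)&(hsv[:,:,0]<125)&(hsv[:,:,1]>120)&(np.linalg.norm(P[:,:,:2]-[.5845,.101],axis=2)<.05)&(P[:,:,2]>.1)
    print(n,m.sum(),np.median(P[m],0) if m.any() else '')
    b=(np.linalg.norm(P[:,:,:2]-[.5845,.101],axis=2)<.04)&(P[:,:,2]>.12)&(P[:,:,2]<.2); q=P[b]; print(q[:,:2].min(0),q[:,:2].max(0),q[:,2].min())
    for zl in(.15,.17,.19,.21):
        q=P[b|((np.linalg.norm(P[:,:,:2]-[.5845,.101],axis=2)<.04))]; q=q[abs(q[:,2]-zl)<.01]
        if len(q)>8:
            A=np.c_[2*q[:,:2],np.ones(len(q))]; x=np.linalg.lstsq(A,(q[:,:2]**2).sum(1),rcond=None)[0]; print(zl,len(q),x[:2].round(4),np.sqrt(x[2]+x[0]**2+x[1]**2).round(4))
c=np.hstack([a['pixels'][60:300,220:500],g['pixels'][80:320,110:390]]); cv2.imwrite('pics/c3.png',cv2.resize(c,None,fx=1.42,fy=1.42)[:,:,::-1])
E
```

```text
12.65 [0.5864 0.0965 0.3921] [-0.   0.6 -1.4] 0.045821811037444905 level by 0.0017 0.0031 y [ 0.733 -0.681  0.003]
scene 411 [0.60329645 0.10227469 0.24895125]
[0.58211418 0.07095938] [0.61122709 0.11659892] 0.13978286120433492
0.15 214 [0.5879 0.0949] 0.0211
0.17 237 [0.5875 0.0944] 0.0218
0.19 279 [0.5865 0.0943] 0.0227
0.21 253 [0.5783 0.0867] 0.0334
side 122 [0.57897838 0.10047564 0.25109073]
[0.55920261 0.07752473] [0.60042853 0.12038992] 0.14235708333791425
0.15 216 [0.5838 0.0961] 0.0215
0.17 265 [0.5843 0.0957] 0.0223
0.19 289 [0.5847 0.0957] 0.0227
0.21 249 [0.5771 0.1034] 0.0183
```

View pics/c3.png

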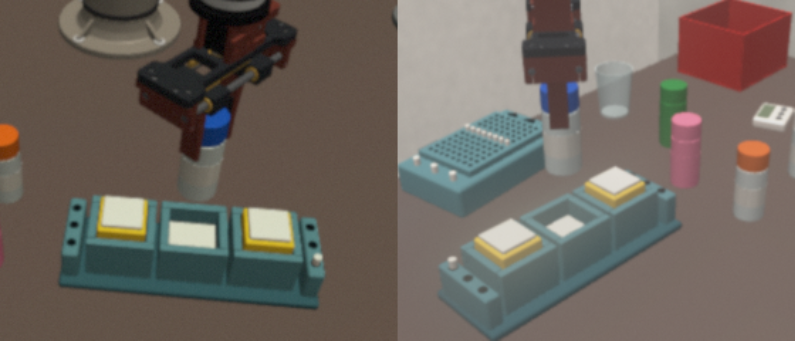

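The crop shows the cover sunk in the middle well and the jar upright in the jaws, with its axis at about (0.586,0.0955) and its foot at 0.142 m. I'll centre it and lower to just above the rim.

>>> {"op": "jog_arm", "data": {
  "increments": [
    [[-0.002,0.005,0,0.002,0.003,0],[0,0,-0.02,0,0,0],[0,0,-0.02,0,0,0],[0,0,-0.015,0,0,0],[0,0,0,0,0,0]]
  ]
}}

```text
time: 13.38
tcp_pos: [0.5834, 0.1051, 0.3363]
eef_rot: [-2.672, 1.568, 1.296]
force: [-0.2, 0.3, -3.2]
width: 0.046
```

```bash
python3 s.py
```

```text
13.375 [0.5834 0.1051 0.3363] [-0.2  0.3 -3.2] 0.04604999772239274 level by -0.0022 0.0006 y [ 0.735 -0.678 -0.001]
```

>>> {"op": "jog_arm", "data": {
  "increments": [
    [[0.001,-0.004,0,-0.002,0.001,0],[0,0,-0.01,0,0,0],[0,0,-0.01,0,0,0],[0,0,0,0,0,0]]
  ]
}}

```text
time: 13.88
tcp_pos: [0.585, 0.101, 0.3166]
eef_rot: [2.575, 1.569, 0.259]
force: [-0.5, 0.6, -1.1]
width: 0.0458
```

```bash
python3 s.py
```

```text
13.875 [0.585  0.101  0.3166] [-0.5  0.6 -1.1] 0.045809334988361435 level by -0.0005 0.002 y [ 0.735 -0.678  0.001]
```

>>> {"op": "jog_arm", "data": {
  "increments": [
    [[0,0,-0.008,0,0.002,0],[0,0,-0.007,0,0,0],[0,0,0,0,0,0]]
  ]
}}

```text
time: 14.25
tcp_pos: [0.585, 0.1011, 0.3005]
eef_rot: [-2.186, 1.57, 1.781]
force: [-0.5, 0.6, -2.6]
width: 0.0455
```

>>> {"op": "jog_arm", "data": {
  "increments": [
    [[0,0,-0.003,0,0,0]]
  ]
}}

```text
time: 14.38
tcp_pos: [0.5852, 0.1012, 0.2976]
eef_rot: [-2.946, 1.57, 1.021]
force: [0.3, -0.3, -2.2]
width: 0.0457
```

>>> {"op": "jog_arm", "data": {
  "increments": [
    [[0,0,-0.002,0,0,0]]
  ]
}}

```text
time: 14.5
tcp_pos: [0.5854, 0.1016, 0.2972]
eef_rot: [2.882, 1.57, 0.566]
force: [-6.2, -1.3, 19.8]
width: 0.0453
```

Bottom contact came at TCP z 0.297, as expected, with force up to 20 N. Release, then retreat straight up.

>>> {"op": "jog_arm", "data": {
  "increments": [
    [[0,0,0,0,0,0],[0,0,0,0,0,0],[0,0,0,0,0,0],[0,0,0,0,0,0],[0,0,0,0,0,0],[0,0,0,0,0,0]]
  ],
  "hand": -1
}}

```text
time: 15.25
tcp_pos: [0.5862, 0.1019, 0.2985]
eef_rot: [2.622, 1.566, 0.306]
force: [-0.2, 0.4, 0.8]
width: 0.0878
```

>>> {"op": "jog_arm", "data": {
  "increments": [
    [[0,0,0.01,0,0,0],[0,0,0.025,0,0,0],[0,0,0.03,0,0,0],[0,0,0.03,0,0,0],[0,0,0.03,0,0,0],[0,0,0.02,0,0,0],[-0.03,0,0,0,0,0],[-0.03,0,0,0,0,0],[0,0,0,0,0,0],[0,0,0,0,0,0]]
  ]
}}

```text
time: 16.5
tcp_pos: [0.5245, 0.1023, 0.4549]
eef_rot: [2.582, 1.56, 0.267]
force: [0.1, 0.1, 0.0]
width: 0.0878
```

```bash
python3 s.py
python3 - <<'E'
from h import *
gs=[snap(n) for n in('scene','side')]
for g in gs:
    P=cloud(g); hsv=cv2.cvtColor(g['pixels'],cv2.COLOR_RGB2HSV)
    for nm,h,xy,z in(('blue',(105,125),(.5845,.101),.157),('orange',(3,18),(.466,-.154),.11)):
        m=(hsv[:,:,0]>=h[0])&(hsv[:,:,0]<=h[1])&(hsv[:,:,1]>110)&(np.linalg.norm(P[:,:,:2]-xy,axis=2)<.05)&(abs(P[:,:,2]-z)<.006)
        uv=np.argwhere(m)[:,::-1]
        if len(uv)>5: print(nm,len(uv),cv2.minEnclosingCircle(plane(g,uv,z)[:,:2].astype(np.float32)),np.median(P[m],0).round(4))
c=np.hstack([gs[0]['pixels'][60:300,100:480],gs[1]['pixels'][80:320,110:420]]); cv2.imwrite('pics/c4.png',cv2.resize(c,None,fx=1.15,fy=1.15)[:,:,::-1])
E
```

```text
16.5 [0.5245 0.1023 0.4549] [0.1 0.1 0. ] 0.08781991583674323 level by -0.0029 0.0106 y [ 0.735 -0.678  0.006]
blue 452 ((0.5887555480003357, 0.09822552651166916), 0.025340529158711433) [0.5878 0.0996 0.1555]
orange 319 ((0.4704356789588928, -0.15254467725753784), 0.025300826877355576) [ 0.4683 -0.1529  0.1085]
blue 303 ((0.5813418030738831, 0.10784157365560532), 0.02753266878426075) [0.5798 0.1057 0.1575]
orange 257 ((0.45985013246536255, -0.15018808841705322), 0.028470955789089203) [ 0.4601 -0.148   0.111 ]
```

View pics/c4.png

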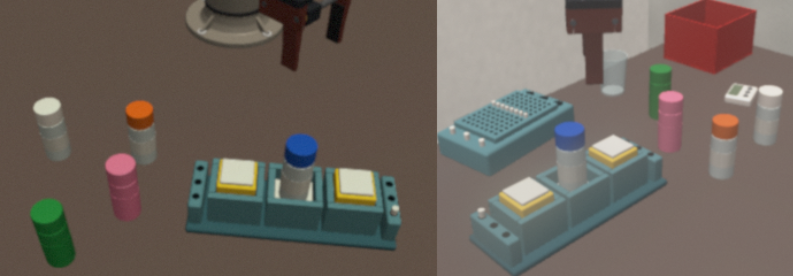

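The blue jar stands upright in the middle well with its top at 0.156 m (0.157 expected). The orange jar hasn't moved, and the gripper is clear.

```bash
python3 -c "
from rig import r
print(r.sign_off())"
```

```text
the job is handed in; nothing more can be done
None
```

The blue-lidded jar now stands upright on the bottom of the empty middle well, and I handed the job in at about 16.6 s of the 54 s allowed.

- **Proving the well empty:** I pushed the middle cover down with the closed, empty fingers before touching any jar. It slid at about 6.6 N and met a hard stop with the fingertips at 0.047 m. Depth afterwards read 0.0474 m, against 0.047 m for fully down. Wrist force peaked at about 56 N on the stop, under the 120 N limit.
- **Placing the jar:** I gripped it at a 46 mm opening, lowered it until it touched the bottom at the expected height, then let go and backed away straight up.
- **Last checks:** The jar is upright with its top at about 0.156 m (0.157 m expected). The orange-lidded jar still stands at its first measured place, and the gripper touches nothing.
- **Disagreements:** The scene and side cameras differ by about 7–10 mm in x, and by up to 10 mm in y, on the final jar positions. Some of that offset was there at the start. Their mean puts the blue jar within about 2 mm of the well centre.

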